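# Angle the trunking past the post into the drilling jig

### The job

Push the long piece of trunking along the bench into the bay of the drilling jig: angle one end in behind the post, then push the other end in, so that it lies flush along the back fence between the two end blocks. Only push it with the fingers: it must never be lifted off the bench or tipped up. Leave everything else on the bench where it is.

Things in the scene. Friction and masses are not known exactly. Their poses are not given: they have to be found in the camera images.
- jig: aluminium drilling jig bolted to the bench; its bay is open towards the robot. Origin: on the bench, below the middle of the fence's front face. Its +x points away from the robot, out of the bay through the fence; y runs along the fence. Fence: 330 long, 30 high, 20 thick (x 0 to +20). End blocks: 15 thick, 30 high, from x 0 to -75, inner faces at y = +150 and -150. The bay's floor is the bench itself; the grey marking on it is flush
- post: fixed upright round steel post, 18 mm diameter, 55 high, standing in the mouth of the bay about 80 mm in front of the fence and 85 mm to one side of its middle (the +y or the -y side). Origin: its axis, on the bench
- socket: flat plugged socket in the bench, the unused place of the post on the other side; flush, nothing catches on it. Origin: its centre
- trunking: the long loose piece of closed plastic trunking: a rigid box 240 long (its own y), 40 wide (its own x), 25 high, about 0.22 kg, grey with a white lid, uniform; slides freely on the bench with ordinary friction. Starts in front of the post and the bay, roughly parallel to the fence. Origin: centre of its underside
- end_a (a point): centre of the trunking's end face at its own +y, 12.5 mm above its underside
- end_b (a point): centre of the trunking's end face at its own -y, 12.5 mm above its underside
- screw_jar: loose clear screw jar with a black cap, 44 mm across, 55 high. Origin: centre of its underside. Bystander: leave alone
- terminal_block: loose white terminal block, 26 x 60 x 22 mm. Origin: centre of its underside. Bystander: leave alone
- offcut: loose short offcut of the same trunking, 40 x 80 x 25 mm, behind the fence; not the piece to move. Origin: centre of its underside. Bystander: leave alone
- gland: loose grey cable gland, 32 mm across, 36 high, behind the fence. Origin: centre of its underside. Bystander: leave alone
- screwdriver: loose screwdriver lying on the bench. Origin: on the bench below its middle. Bystander: leave alone
- tape: loose black roll of tape, 90 mm across, 19 high. Origin: centre of its underside. Bystander: leave alone
- junction_box: loose white junction box, 80 x 80 x 41 mm. Origin: centre of its underside. Bystander: leave alone
There are look-alikes about, which are no part of the job. What is meant by the trunking is not green or yellow, and is the larger of those in its own colour.

How it is judged:
On the way:
1. the trunking, at an angle to the fence, has one end in the bay (angle between the y axis of trunking and the y axis of jig, either way round above 0.12 rad and x of any of end_a, end_b in the frame of jig above -0.055 m).
At the end, for the whole second after the job is handed in: The trunking lies flat on the bench inside the bay, between the end blocks, behind the post, with no gap over 7 mm to the fence at either end, at rest (x of each of end_a, end_b in the frame of jig above -0.027 m and x of trunking in the frame of jig below -0.015 m and y of trunking in the frame of jig between -0.034 and 0.034 m and height (world z) of trunking below 0.004 m and angle between trunking's own z axis and vertical below 0.05 rad and linear speed of trunking below 0.01 m/s and angular speed of trunking below 0.05 rad/s); the robot touches nothing.
It fails at once if the trunking is lifted off the bench (over 10 mm) (height (world z) of trunking above 0.01 m).
It fails at once if the trunking is tipped (over 0.2 rad) (angle between trunking's own z axis and vertical above 0.2 rad).
It fails at once if another loose thing on the bench is moved by over 20 mm (distance of any of screw_jar, terminal_block, offcut, gland, screwdriver, tape, junction_box from where it was at the start of the episode above 0.02 m).
It also fails if it takes over 72 s, if anything falls off the work surface, if the arm or the gripper's body presses on something with over 40 N, if the wrist force passes 120 N, or if a joint passes its speed limit or range.

### The arm

A 6-joint arm with a two-finger parallel gripper is mounted at the origin on the work surface. World frame = base frame: x ahead of the robot, y to its left, z up, the work surface at z = 0. Lengths are in m, angles in rad, forces in N, time in s.
With the tool pointing down it reaches from about 0.35 to 0.875 m from the base axis. Payload 4.2 kg.
Tool frame: the origin (TCP) lies between the finger pads; the fingertips stand 8 mm ahead of it and the grasp point (between the pads) lies 11 mm behind it; z points along the fingers, y is the direction in which the jaws open and shut (so a half turn about z gives the same grasp; the last joint's range is limited). The gripper opens to 85 mm and grips with 20 to 120 N. Pads are 22 mm wide; open, the fingers measure 114 mm over their backs; the gripper's body (76 mm by 85 mm) begins 54 mm behind the grasp point. The pads swing forward as they close: fully open they stand 13 mm farther back than shut.
Start: joints at [1.594, 0.385, 0.008, 0, -1.194, -0.259], TCP at [0.146, 0.608, 0.239] pointing down, gripper open.
Joint ranges: [-3.14, 3.14], [-1.21, 2.06], [-1.07, 1.41], [-3.16, 2.05], [-2.99, -0.16], [-3.1, 3.1]. Speed limits (rad/s): [2.79, 2.79, 3.14, 3.14, 3.14, 3.14].

### API

Orientations are given as a rotation vector (axis times angle).
In Python, from plant import arm gives the robot as it stands.
- The arm moves only by the shell command python3 -m crank 'ROWS' [FORCE]. ROWS is JSON, a list of rows, each an object of numbers: "ax", "ay", "az": the turn, a rotation vector about the tool's x, y, z in rad; "tx", "ty", "tz": the shift along the tool's x, y, z in mm; "gripper": the finger opening in mm, from 0 to 85.4. A call has 1 to 8 rows; each row shifts and turns the pose as measured when the row begins, along the tool's axes as they then stand; what a row does not reach is not made up. A row lasts 1/12 s, in which the tool goes at most 41.7 mm and 7.16 degrees, less where a joint would pass 70% of its speed; a pose out of reach is approached as far as the arm can. A call with a gripper value outside its range is refused whole. The fingers move at their own pace and stop on an object; FORCE is the grip in N (left out, the last holds). Time passes only in rows, so rows that do not move let the fingers close. It gives the time, the measured TCP pose, the force and the opening at its end, in the units of the state.
- arm.get_obs(): the state, without advancing time (a new reading comes with each control period).
- arm.get_image(name): name is "scene" or "top" or "wrist"; returns a dict with "img" (480x640x3 uint8, blue, green, red), "depth" (480x640 float32, m along the optical axis (not along the pixel's ray), 0 where there is no reading), "K" (3x3 intrinsics, pixels), "R" (3x3) and "t" (3): a world point X has camera coordinates R X + t. Camera axes: x right, y down, z forward; pixel columns grow to the right and rows downward; lengths in m; the calibration is good to about 2 mm. A picture is of the moment at which its call begins.
- arm.sign_off(): hands the job in, once; it reports no verdict.
The state is a dict: "clock": time; "q": joint angles; "qd": joint speeds; "joint_efforts": joint torques, N m; "eef_pos": TCP position; "eef_rot": TCP orientation; "contact_force": force on the tool from outside, world axes, zero at the start; "ft_torque": the same for the moment, N m; "width": finger opening in m.
Only numpy, scipy, OpenCV 4.12 (cv2) and the standard library are available. Lean on these libraries where they do the work, as an engineer would, in place of code of your own. Each camera call takes 0.05 s, during which the arm holds its last target.

## Working session

There is one attempt and no reset: what is moved stays moved. The work goes in short steps, Python scripts to look and compute and a shell command to move; the robot and the scene stay as the last step left them, time stands still between calls to the robot, and variables do not carry over. Pictures are saved under pics/ and viewed, and the job is handed in when it is done.

```bash
ls; mkdir -p pics; python3 - <<'E'
from plant import arm
import cv2,numpy as np
o=arm.get_obs(); print({k:np.round(v,3).tolist() for k,v in o.items()})
for n in("scene","top"):
    d=arm.get_image(n); cv2.imwrite(f"pics/{n}0.png",d["img"]); np.savez(f"{n}0.npz",**d); print(n,d["K"].round(1).tolist(),d["R"].round(3).tolist(),d["t"].round(3).tolist())
E
```

```text
pics
{'clock': 0.0, 'q': [1.594, 0.386, 0.007, -0.0, -1.194, -0.259], 'qd': [0.001, 0.002, -0.0, 0.001, -0.0, -0.002], 'joint_efforts': [0.001, -39.229, 18.84, 4.186, -0.005, 0.0], 'eef_pos': [0.146, 0.607, 0.238], 'eef_rot': [3.118, -0.37, -0.0], 'contact_force': [-0.137, -0.725, -0.382], 'ft_torque': [0.001, -0.01, 0.003], 'width': 0.085}
scene [[505.7, 0.0, 312.0], [0.0, 505.7, 250.0], [0.0, 0.0, 1.0]] [[-0.375, 0.927, 0.002], [0.618, 0.252, -0.745], [-0.691, -0.278, -0.667]] [0.17, -0.253, 1.428]
top [[516.5, 0.0, 313.1], [0.0, 516.5, 241.1], [0.0, 0.0, 1.0]] [[-0.018, -1.0, -0.007], [-0.99, 0.019, -0.137], [0.138, 0.005, -0.99]] [0.004, 0.459, 1.048]
```

View pics/scene0.png

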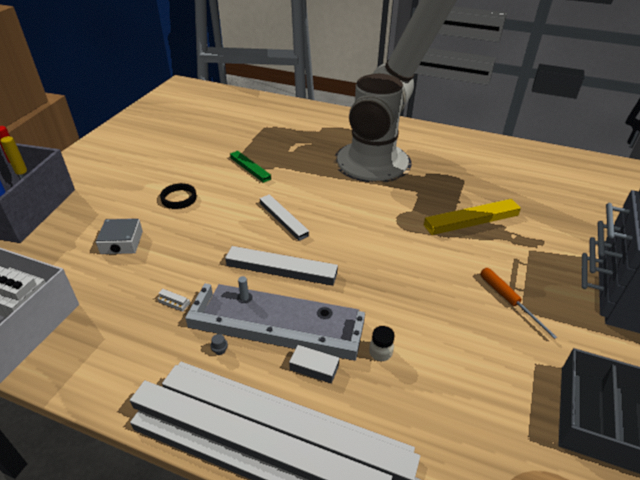

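View pics/top0.png

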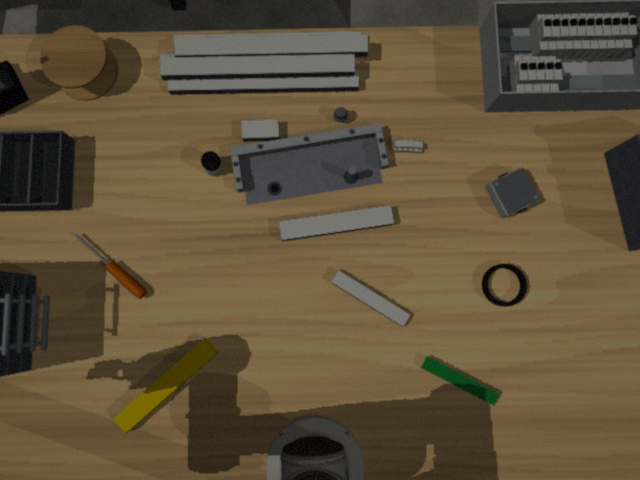

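The trunking candidates in the top view are:
- the grey/white piece at (336,222), in front of the bay
- the narrower white piece at (371,297)
- the offcut at (260,129)
- the long lengths at the back, around (265,65)
- the yellow piece at (166,385)
- the green piece at (461,380)

I choose (336,222). The post is at (351,173), the socket at (274,188), the jar at (211,161) and the terminal block at (408,146).

```bash
cat > h.py <<'E'
import numpy as np,cv2
def load(n): return dict(np.load(n))
def world(d,mask=None):
    K,R,t=d["K"],d["R"],d["t"]; z=d["depth"].astype(float)
    v,u=np.mgrid[:480,:640]
    c=np.stack([(u-K[0,2])/K[0,0]*z,(v-K[1,2])/K[1,1]*z,z],-1)
    return (c-t)@R   # R^T (c-t)
def proj(d,X):
    c=np.atleast_2d(X)@d["R"].T+d["t"]; p=c@d["K"].T; return p[:,:2]/p[:,2:]
def trunk(d,box,zlo=.017,zhi=.031):
    W=world(d); u0,v0,u1,v1=box; m=np.zeros((480,640),bool); m[v0:v1,u0:u1]=1
    m&=(d["depth"]>0)&(W[...,2]>zlo)&(W[...,2]<zhi)
    return W[m],m
E
python3 - <<'E'
from h import *
d=load("top0.npz");W=world(d)
def rect(box,lo,hi,nm):
    P,m=trunk(d,box,lo,hi)
    (c,s,a)=cv2.minAreaRect(P[:,:2].astype(np.float32)*1000)
    print(nm,len(P),np.round(c,1),np.round(s,1),round(a,2),"z",np.median(P[:,2]).round(4))
rect((270,195,405,250),.017,.033,"trunk")
rect((325,262,420,335),.008,.04,"lookalike")
rect((225,118,392,205),.022,.036,"jig")
rect((335,160,365,190),.04,.07,"post")
rect((238,115,285,143),.015,.035,"offcut")
rect((195,145,228,180),.03,.07,"jar")
rect((390,135,428,156),.012,.035,"term")
print(W[300,300],W[30:33,265])
c=cv2.resize(d["img"][100:260,190:440],None,fx=3.2,fy=3.2,interpolation=cv2.INTER_CUBIC);cv2.imwrite("pics/c0.png",c)
E
```

```text
trunk 2167 [498.9 -54.4] [ 41.3 240.6] 7.42 z 0.0251
lookalike 1211 [ 338.3 -122.2] [175.6  29.8] 57.02 z 0.0182
jig 2654 [662.6   2.5] [153.4 333.4] 5.06 z 0.0293
post 70 [602.  -88.6] [16.6 16.7] 1.23 z 0.0545
offcut 752 [702.3  99.9] [93.5 53.6] 87.59 z 0.0254
jar 329 [630.1 207.3] [38.2 39.3] 36.34 z 0.0547
term 272 [ 667.2 -214.2] [59.2 26.8] 86.26 z 0.0204
[ 3.37781051e-01  2.56108693e-02 -2.05535001e-04] [[ 0.95234168  0.09685619 -0.00119654]
 [ 0.95145418  0.09712868 -0.00388095]
 [ 0.94829025  0.09702104 -0.00264526]]
```

View pics/c0.png

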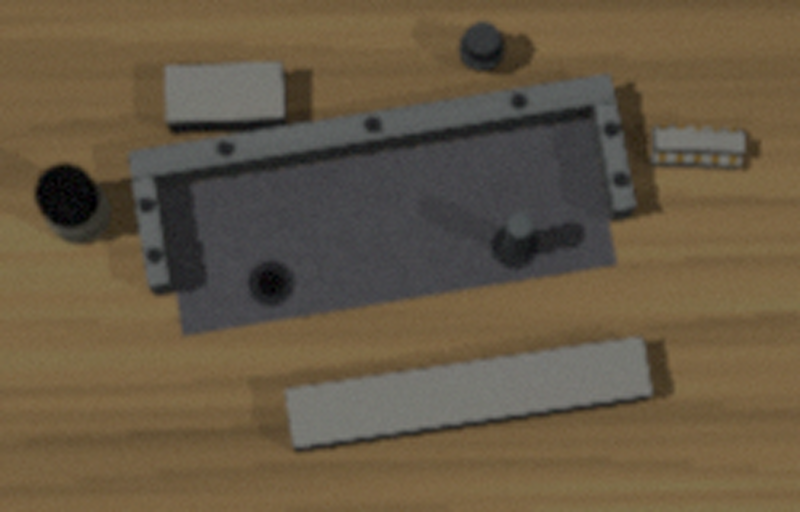

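The crop confirms it: 240 x 41 x 25 mm, grey/white, lying in front of the post. Next I fit the jig's pose.

```bash
python3 - <<'E'
from h import *
from scipy.optimize import minimize
d=load("top0.npz");W=world(d)
P,m=trunk(d,(225,115,395,205),.026,.036)
Q=P[:,:2]
def score(p,soft=.002):
    c,s=np.cos(p[2]),np.sin(p[2]); L=(Q-p[:2])@np.array([[c,-s],[s,c]])
    x,y=L.T; sg=lambda v:1/(1+np.exp(-v/soft*2))
    f=sg(x)*sg(.02-x)*sg(y+.165)*sg(.165-y)
    b=lambda y0,y1: sg(x+.075)*sg(-x)*sg(y-y0)*sg(y1-y)
    return -(f+b(.15,.165)+b(-.165,-.15)).sum()
best=None
for a in np.radians([5,7,9,11]):
  for x0 in(.66,.675,.69):
    r=minimize(score,[x0,.0,a],method="Nelder-Mead",options=dict(initial_simplex=[[x0,0,a],[x0+.02,0,a],[x0,.02,a],[x0,0,a+.04]]))
    if best is None or r.fun<best.fun: best=r
p=best.x; print("jig",p[:2].round(4),np.degrees(p[2]).round(2),best.fun,len(Q))
c,s=np.cos(p[2]),np.sin(p[2]); M=np.array([[c,-s],[s,c]])
def J(X): return ((np.array(X)-p[:2])@M*1000).round(1)
print("post",J([.602,-.0886]))
P,m=trunk(d,(270,195,405,250),.02,.031)
r=cv2.minAreaRect(P[:,:2].astype(np.float32)*1000); print(r)
print("trunk corners jig",J(cv2.boxPoints(r)/1000), J(np.array(r[0])/1000))
np.save("jig.npy",p)
im=d["img"].copy()
for X in [(0,-.15),(0,.15),(-.075,.15),(-.075,-.15),(.02,.165),(.02,-.165)]:
    w=p[:2]+M@np.array(X); u=proj(d,[*w,.03])[0]; cv2.circle(im,(int(u[0]*8),int(u[1]*8)),12,(0,0,255),-1,cv2.LINE_AA,3)
cv2.imwrite("pics/c1.png",cv2.resize(im[100:260,190:440],None,fx=3.2,fy=3.2,interpolation=cv2.INTER_CUBIC))
E
```

```text
jig [0.6697 0.005 ] 8.41 -1692.5970810636516 2160
post [-80.7 -82.7]
((498.65618896484375, -54.12835693359375), (40.900421142578125, 239.94854736328125), 7.414588451385498)
trunk corners jig [[-196.3   86.9]
 [-200.4 -153. ]
 [-159.5 -153.8]
 [-155.4   86.2]] [-177.9  -33.4]
```

View pics/c1.png

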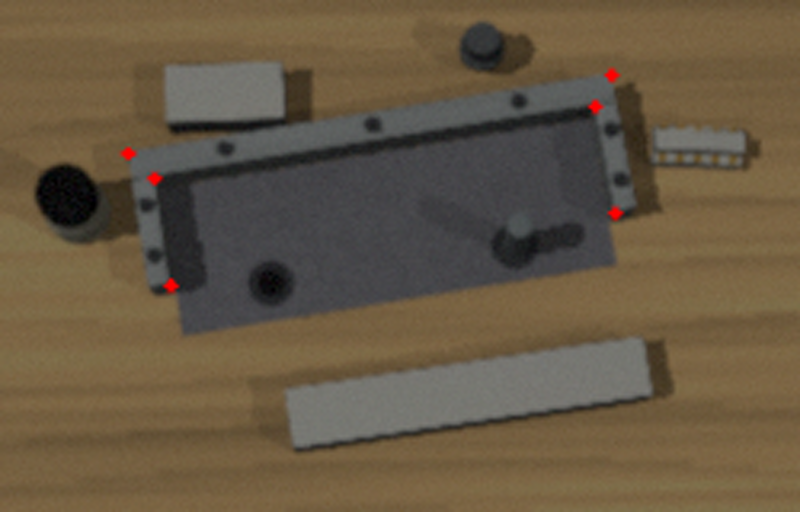

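```bash
cat >> h.py <<'E'
from scipy.spatial.transform import Rotation as Ro
JP=np.load("jig.npy"); _c,_s=np.cos(JP[2]),np.sin(JP[2]); M=np.array([[_c,-_s],[_s,_c]])
def toJ(X): return (np.atleast_2d(X)-JP[:2])@M*1000
def toW(X): return JP[:2]+M@(np.array(X)/1000)
def plan(jx,jy,z,dyaw=None):
    """target in jig mm, z mm; dyaw: tool x yaw relative to jig x (deg)"""
    from plant import arm
    o=arm.get_obs(); R=Ro.from_rotvec(o["eef_rot"]).as_matrix(); p=o["eef_pos"]
    d=np.r_[toW((jx,jy)),z/1000]-p
    yaw=np.arctan2(R[1,0],R[0,0])-JP[2]
    print("clock",round(o["clock"],2),"jig",toJ(p[:2])[0].round(1),"z",round(p[2]*1000,1),"yaw",np.degrees(yaw).round(1),"F",np.round(o["contact_force"],1),"w",round(o["width"]*1000,1),"tilt",np.degrees(np.arccos(-R[2,2])).round(2))
    print("txyz",(R.T@d*1000).round(1), "az total", None if dyaw is None else round(-(np.radians(dyaw)-yaw),3))
def look(box=(200,100,420,260),zlo=.02,zhi=.029,save=None):
    from plant import arm
    d=arm.get_image("top"); W=world(d)
    u0,v0,u1,v1=box
    bgr=d["img"].astype(float)
    m=np.zeros((480,640),bool); m[v0:v1,u0:u1]=1
    m&=(d["depth"]>0)&(W[...,2]>zlo)&(W[...,2]<zhi)
    n,l,st,ce=cv2.connectedComponentsWithStats(m.astype(np.uint8),connectivity=4)
    for k in range(1,n):
        if st[k,4]<800: continue
        r=cv2.minAreaRect(W[l==k][:,:2].astype(np.float32)*1000)
        print("blob",st[k,4],"size",np.round(r[1],1),"cJ",toJ(np.array(r[0])/1000)[0].round(1),"corners",toJ(cv2.boxPoints(r)/1000).round(0).tolist(),"long-axis jig yaw",
          np.round(((r[2]+(90 if r[1][0]>r[1][1] else 0))-np.degrees(JP[2])),2))
    if save: cv2.imwrite(save,cv2.resize(d["img"][90:280,170:430],None,fx=3,fy=3,interpolation=cv2.INTER_CUBIC))
    return d,W
E
python3 - <<'E'
from h import *
plan(-180,-190,120,0)
d=load("top0.npz")
print(toJ([[.630,.2073],[.6672,-.2142],[.338,-.122]]))
E
```

```text
clock 0.1 jig [-430.1  672.4] z 238.3 yaw -21.9 F [-0.   0.6  0.2] w 85.6 tilt 0.11
txyz [554.1 706.4 119.8] az total -0.383
[[  -9.71449642  205.95632102]
 [ -34.59009947 -216.45023003]
 [-346.75587249  -77.07300753]]
```

```bash
python3 -m crank '[{"tx":36,"ty":18,"gripper":0},{"tx":36,"ty":18,"gripper":0},{"tx":36,"ty":18,"gripper":0},{"tx":36,"ty":18,"gripper":0},{"tx":36,"ty":18,"gripper":0},{"tx":30,"ty":28,"gripper":0},{"tx":30,"ty":28,"gripper":0},{"tx":30,"ty":28,"gripper":0}]' 30
python3 -c "
from h import *
plan(-180,-190,120,0)"
```

```text
clock 0.1 jig [-430.1  672.4] z 238.3 yaw -21.9 F [-0.   0.6  0.2] w 85.6 tilt 0.11
txyz [554.1 706.4 119.8] az total -0.383validation failed for argument at $[0]...
```

```bash
python3 -m crank '[{"ax":0,"ay":0,"az":0,"tx":36,"ty":18,"tz":0,"gripper":0},{"ax":0,"ay":0,"az":0,"tx":36,"ty":18,"tz":0,"gripper":0},{"ax":0,"ay":0,"az":0,"tx":36,"ty":18,"tz":0,"gripper":0},{"ax":0,"ay":0,"az":0,"tx":36,"ty":18,"tz":0,"gripper":0}]' 30
python3 -c "
from h import *
plan(-180,-190,120,0)"
```

```text
clock: 0.43
eef_pos: [0.2671, 0.5047, 0.2346]
eef_rot: [3.116, -0.35, -0.002]
contact_force: [-0.7, -0.1, -0.6]
width: 0.0393
clock 0.43 jig [-325.2  553.3] z 234.6 yaw -21.2 F [-0.7 -0.1 -0.6] w 39.3 tilt 0.32
txyz [404.6 639.6 117.9] az total -0.371
```

```bash
python3 -m crank '[{"ax":0,"ay":0,"az":0,"tx":30,"ty":28,"tz":0,"gripper":0},{"ax":0,"ay":0,"az":0,"tx":30,"ty":28,"tz":0,"gripper":0},{"ax":0,"ay":0,"az":0,"tx":26,"ty":32,"tz":0,"gripper":0},{"ax":0,"ay":0,"az":0,"tx":26,"ty":32,"tz":0,"gripper":0},{"ax":0,"ay":0,"az":0,"tx":26,"ty":32,"tz":0,"gripper":0},{"ax":0,"ay":0,"az":0,"tx":24,"ty":33,"tz":0,"gripper":0},{"ax":0,"ay":0,"az":0,"tx":24,"ty":33,"tz":0,"gripper":0},{"ax":0,"ay":0,"az":0,"tx":24,"ty":33,"tz":0,"gripper":0}]'
python3 -c "
from h import *
plan(-180,-190,120,0)"
```

```text
clock: 1.1
eef_pos: [0.4169, 0.2077, 0.2328]
eef_rot: [3.111, -0.348, -0.006]
contact_force: [-0.4, 0.2, 0.5]
width: 0.0
clock 1.1 jig [-220.4  237.6] z 232.8 yaw -21.2 F [-0.4  0.2  0.5] w 0.0 tilt 0.68
txyz [192.4 382.8 116.7] az total -0.37
```

```bash
python3 -m crank '[{"ax":0,"ay":0,"az":0,"tx":19,"ty":36,"tz":4,"gripper":0},{"ax":0,"ay":0,"az":0,"tx":19,"ty":36,"tz":4,"gripper":0},{"ax":0,"ay":0,"az":0,"tx":19,"ty":36,"tz":4,"gripper":0},{"ax":0,"ay":0,"az":0,"tx":19,"ty":36,"tz":4,"gripper":0},{"ax":0,"ay":0,"az":0,"tx":19,"ty":36,"tz":4,"gripper":0},{"ax":0,"ay":0,"az":-0.12,"tx":19,"ty":36,"tz":4,"gripper":0},{"ax":0,"ay":0,"az":-0.12,"tx":14,"ty":38,"tz":4,"gripper":0},{"ax":0,"ay":0,"az":-0.12,"tx":10,"ty":38,"tz":4,"gripper":0}]'
python3 -c "
from h import *
plan(-180,-190,60,0)"
```

```text
clock: 1.77
eef_pos: [0.4943, -0.0973, 0.2045]
eef_rot: [3.129, 0.157, -0.008]
contact_force: [1.6, 0.8, 0.7]
width: 0.0001
clock 1.77 jig [-188.5  -75.5] z 204.5 yaw -2.7 F [1.6 0.8 0.7] w 0.1 tilt 0.59
txyz [ 14.7 112.7 145.4] az total -0.047
```

```bash
python3 - <<'E'
s=open('h.py').read()
s=s.replace('''    print("txyz",''','''    if dyaw is not None:
        a=np.radians(dyaw)+JP[2]; T=np.array([[np.cos(a),np.sin(a),0],[np.sin(a),-np.cos(a),0],[0,0,-1]])
        print("axyz",Ro.from_matrix(R.T@T).as_rotvec().round(3))
    print("txyz",''')
open('h.py','w').write(s)
E
python3 -m crank '[{"ax":0,"ay":0,"az":-0.04,"tx":3,"ty":36,"tz":0,"gripper":0},{"ax":0,"ay":0,"az":0,"tx":3,"ty":36,"tz":0,"gripper":0},{"ax":0,"ay":0,"az":0,"tx":3,"ty":36,"tz":0,"gripper":0},{"ax":0,"ay":0,"az":0,"tx":0,"ty":20,"tz":20,"gripper":0},{"ax":0,"ay":0,"az":0,"tx":0,"ty":0,"tz":40,"gripper":0}]'
python3 -c "
from h import *
plan(-180,-190,60,-1)"
```

```text
clock: 2.18
eef_pos: [0.525, -0.2373, 0.1493]
eef_rot: [3.119, 0.221, 0.012]
contact_force: [1.5, -0.3, -1.1]
width: -0.0
clock 2.18 jig [-178.7 -218.5] z 149.3 yaw -0.3 F [ 1.5 -0.3 -1.1] w -0.0 tilt 0.97
axyz [ 0.016 -0.007  0.012]
txyz [ -2.1 -29.8  88.8] az total 0.012
```

```bash
python3 -m crank '[{"ax":0.016,"ay":-0.007,"az":0.01,"tx":-1,"ty":-20,"tz":30,"gripper":0},{"ax":0,"ay":0,"az":0,"tx":-1,"ty":-10,"tz":35,"gripper":0},{"ax":0,"ay":0,"az":0,"tx":0,"ty":0,"tz":35,"gripper":0},{"ax":0,"ay":0,"az":0,"tx":0,"ty":0,"tz":20,"gripper":0},{"ax":0,"ay":0,"az":0,"tx":0,"ty":0,"tz":5,"gripper":0}]'
python3 -c "
from h import *
plan(-180,-190,14,-1)"
```

```text
clock: 2.6
eef_pos: [0.5134, -0.21, 0.0121]
eef_rot: [-3.132, -0.191, 0.017]
contact_force: [-1.1, 0.4, 0.0]
width: -0.0001
clock 2.6 jig [-186.2 -189.8] z 12.1 yaw -1.4 F [-1.1  0.4  0. ] w -0.1 tilt 0.66
axyz [-0.005  0.01  -0.008]
txyz [ 6.2  0.  -2. ] az total -0.008
```

```bash
python3 -m crank '[{"ax":-0.005,"ay":0.01,"az":0,"tx":6,"ty":-12,"tz":-2,"gripper":0},{"ax":0,"ay":0,"az":0,"tx":0,"ty":-12,"tz":0,"gripper":0},{"ax":0,"ay":0,"az":0,"tx":0,"ty":-12,"tz":0,"gripper":0},{"ax":0,"ay":0,"az":0,"tx":0,"ty":-12,"tz":0,"gripper":0},{"ax":0,"ay":0,"az":0,"tx":0,"ty":-12,"tz":0,"gripper":0}]'
python3 -c "
from h import *
plan(-180,-65,14,-1)
look(save='pics/l1.png')"
```

```text
clock: 3.02
eef_pos: [0.5112, -0.1483, 0.0131]
eef_rot: [3.136, 0.185, -0.006]
contact_force: [-0.4, -0.4, -1.1]
width: 0.0
clock 3.02 jig [-179.2 -128.4] z 13.1 yaw -1.6 F [-0.4 -0.4 -1.1] w 0.0 tilt 0.21
axyz [ 0.     0.004 -0.011]
txyz [ -2.6 -63.4  -0.9] az total -0.011
```

View pics/l1.png

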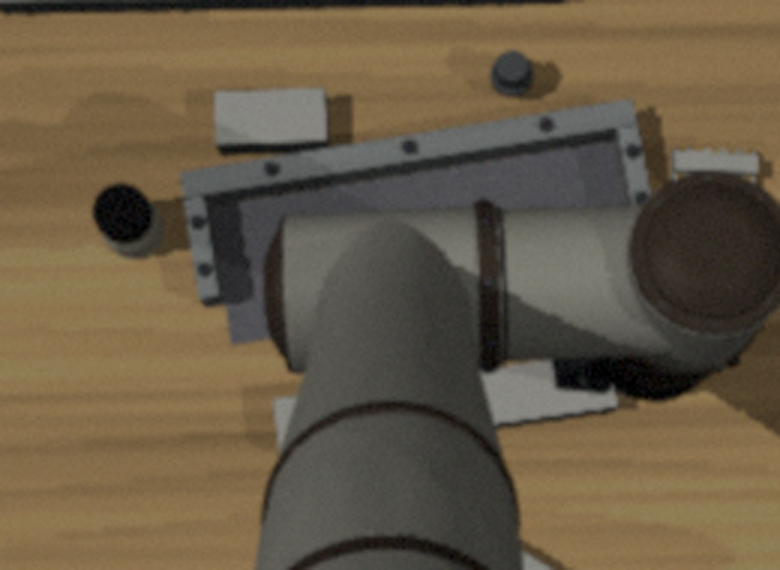

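The arm hides the middle of the trunking in the top view, but its left end, at about (277,400), has moved along +y. I keep pushing and will use the scene camera as well.

```bash
python3 -m crank '[{"ax":0,"ay":0.004,"az":0,"tx":0,"ty":-12,"tz":0,"gripper":0},{"ax":0,"ay":0,"az":0,"tx":0,"ty":-12,"tz":0,"gripper":0},{"ax":0,"ay":0,"az":0,"tx":0,"ty":-12,"tz":0,"gripper":0},{"ax":0,"ay":0,"az":0,"tx":0,"ty":-12,"tz":0,"gripper":0},{"ax":0,"ay":0,"az":0,"tx":0,"ty":-8,"tz":0,"gripper":0},{"ax":0,"ay":0,"az":0,"tx":0,"ty":-4,"tz":0,"gripper":0}]'
python3 - <<'E'
from h import *
plan(-180,-65,14,-1)
from plant import arm
d=arm.get_image("scene"); cv2.imwrite("pics/s1.png",d["img"][180:420,130:450].repeat(2,0).repeat(2,1)); np.savez("s1.npz",**d)
E
```

```text
clock: 3.57
eef_pos: [0.5054, -0.0808, 0.0192]
eef_rot: [-3.135, -0.195, -0.017]
contact_force: [0.8, -0.4, -0.2]
width: 0.0001
clock 3.57 jig [-175.1  -60.8] z 19.2 yaw -1.3 F [ 0.8 -0.4 -0.2] w 0.1 tilt 0.61
axyz [ 0.    -0.011 -0.005]
txyz [-4.8  4.3  5.1] az total -0.005
```

View pics/s1.png

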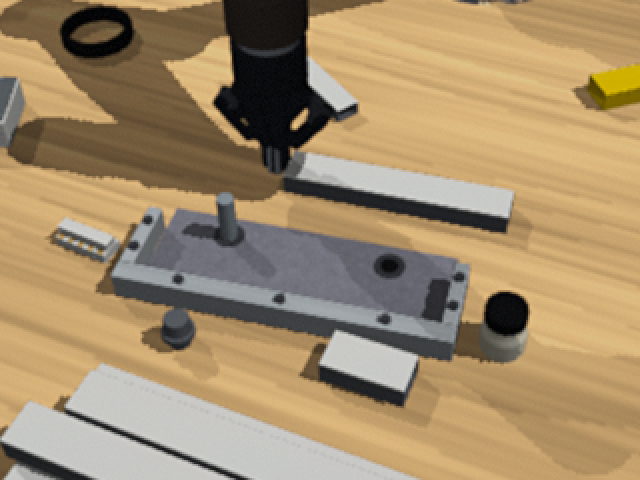

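The scene view at (400,190) shows the trunking slid clear, with its -y end at the finger. I'll use this camera for measuring.

```bash
cat >> h.py <<'E'
def see(name=None,d=None,xr=(-280,-1)):
    if d is None:
        from plant import arm
        d=arm.get_image("scene")
    W=world(d); J=toJ(W[...,:2].reshape(-1,2)).reshape(480,640,2)
    g=d["img"].min(-1)
    m=(d["depth"]>0)&(W[...,2]>.019)&(W[...,2]<.0285)&(J[...,0]>xr[0])&(J[...,0]<xr[1])&(abs(J[...,1])<320)
    # lid only: local surface near-horizontal and bright
    m&=g>90
    n,l,st,ce=cv2.connectedComponentsWithStats(m.astype(np.uint8),connectivity=4)
    if n<2: print("none");return d
    k=1+st[1:,4].argmax()
    Q=J[l==k]
    r=cv2.minAreaRect(Q.astype(np.float32)); a=r[2]+(90 if r[1][0]>r[1][1] else 0); a=(a+90)%180-90
    c=np.array(r[0]); L=max(r[1])/2; u=np.array([-np.sin(np.radians(a)),np.cos(np.radians(a))])
    print("n",st[k,4],"size",np.round(r[1],1),"c",c.round(1),"th",round(a,2),"+end",(c+120*u).round(1),"-end",(c-120*u).round(1),"zmed",W[...,2][l==k].mean().round(4))
    print("corners",cv2.boxPoints(r).round(0).tolist())
    if name: cv2.imwrite(name,cv2.resize(d["img"][180:420,130:450],None,fx=2,fy=2))
    return d
E
python3 - <<'E'
from h import *
see(d=load("s1.npz")); see(d=load("scene0.npz"))
E
```

```text
n 1584 size [239.9  45.7] c [-173.3   72.6] th -1.39 +end [-170.4  192.6] -end [-176.2  -47.3] zmed 0.0251
corners [[-199.0, -47.0], [-153.0, -48.0], [-148.0, 192.0], [-193.0, 193.0]]
n 1530 size [240.   46.3] c [-179.6  -33.1] th -0.57 +end [-178.4   86.9] -end [-180.8 -153. ] zmed 0.025
corners [[-204.0, -153.0], [-158.0, -153.0], [-155.0, 87.0], [-202.0, 87.0]]
```

```bash
python3 -m crank '[{"ax":0,"ay":-0.01,"az":0,"tx":-5,"ty":24,"tz":0,"gripper":0},{"ax":0,"ay":0,"az":0,"tx":-28,"ty":4,"tz":0,"gripper":0},{"ax":0,"ay":0,"az":0,"tx":-26,"ty":0,"tz":0,"gripper":0},{"ax":0,"ay":0,"az":0,"tx":0,"ty":-30,"tz":0,"gripper":0},{"ax":0,"ay":0,"az":0,"tx":0,"ty":-36,"tz":0,"gripper":0},{"ax":0,"ay":0,"az":0,"tx":0,"ty":-36,"tz":0,"gripper":0},{"ax":0,"ay":0,"az":0,"tx":0,"ty":-36,"tz":0,"gripper":0},{"ax":0,"ay":0,"az":0,"tx":0,"ty":-16,"tz":0,"gripper":0}]'
python3 - <<'E'
from h import *
plan(-225,74,14,-1.4)
E
```

```text
clock: 4.28
eef_pos: [0.4327, 0.0372, 0.0218]
eef_rot: [-3.136, -0.18, -0.017]
contact_force: [0.9, -0.5, -0.7]
width: -0.0001
clock 4.28 jig [-229.8   66.5] z 21.8 yaw -1.9 F [ 0.9 -0.5 -0.7] w -0.1 tilt 0.62
axyz [ 0.    -0.011 -0.008]
txyz [ 4.4 -7.6  7.8] az total -0.008
```

```bash
python3 -m crank '[{"ax":0,"ay":-0.01,"az":0,"tx":5,"ty":-7,"tz":7,"gripper":0},{"ax":0,"ay":0,"az":0,"tx":11,"ty":0,"tz":1,"gripper":0},{"ax":0,"ay":0,"az":0,"tx":11,"ty":0,"tz":0,"gripper":0},{"ax":0,"ay":0,"az":0,"tx":11,"ty":0,"tz":0,"gripper":0},{"ax":0,"ay":0,"az":0,"tx":11,"ty":0,"tz":0,"gripper":0},{"ax":0,"ay":0,"az":0,"tx":11,"ty":0,"tz":0,"gripper":0},{"ax":0,"ay":0,"az":0,"tx":11,"ty":0,"tz":0,"gripper":0},{"ax":0,"ay":0,"az":0,"tx":4,"ty":0,"tz":0,"gripper":0}]'
python3 - <<'E'
from h import *
plan(-170,-35,14,-1.4)
see("pics/s2.png")
E
```

```text
clock: 4.95
eef_pos: [0.5081, 0.0539, 0.0117]
eef_rot: [3.135, 0.186, -0.015]
contact_force: [-1.1, 0.9, 0.4]
width: 0.0002
clock 4.95 jig [-152.8   72. ] z 11.7 yaw -1.6 F [-1.1  0.9  0.4] w 0.2 tilt 0.53
axyz [ 0.001  0.009 -0.004]
txyz [-14.2 107.5  -2.1] az total -0.004
n 1751 size [241.3  44.7] c [-121.8   68.9] th -0.44 +end [-120.9  188.9] -end [-122.7  -51.1] zmed 0.025
corners [[-145.0, -52.0], [-100.0, -52.0], [-99.0, 189.0], [-143.0, 190.0]]
```

View pics/s2.png

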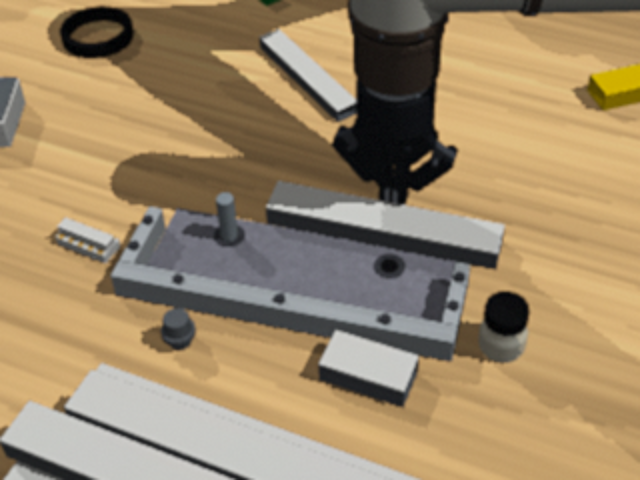

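```bash
python3 -m crank '[{"ax":0,"ay":0.009,"az":0,"tx":-20,"ty":0,"tz":-6,"gripper":0},{"ax":0,"ay":0,"az":0,"tx":0,"ty":34,"tz":0,"gripper":0},{"ax":0,"ay":0,"az":0,"tx":0,"ty":34,"tz":0,"gripper":0},{"ax":0,"ay":0,"az":0,"tx":0,"ty":15,"tz":0,"gripper":0},{"ax":0,"ay":0,"az":0,"tx":0,"ty":3,"tz":0,"gripper":0}]'
python3 - <<'E'
from h import *
plan(-156,-12,18,0)
E
```

```text
clock: 5.42
eef_pos: [0.4995, -0.0354, 0.0168]
eef_rot: [-3.135, -0.192, -0.003]
contact_force: [0.5, -0.2, 0.7]
width: 0.0
clock 5.42 jig [-174.3  -15. ] z 16.8 yaw -1.4 F [ 0.5 -0.2  0.7] w 0.0 tilt 0.12
axyz [-0.001 -0.002 -0.024]
txyz [18.2 -3.4 -1.2] az total -0.024
```

```bash
python3 -m crank '[{"ax":0,"ay":0,"az":-0.02,"tx":17,"ty":-2,"tz":0,"gripper":0},{"ax":0,"ay":0,"az":-0.05,"tx":9,"ty":0,"tz":0,"gripper":0},{"ax":0,"ay":0,"az":-0.05,"tx":9,"ty":1,"tz":0,"gripper":0},{"ax":0,"ay":0,"az":-0.05,"tx":9,"ty":1,"tz":0,"gripper":0},{"ax":0,"ay":0,"az":-0.05,"tx":9,"ty":2,"tz":0,"gripper":0}]'
python3 - <<'E'
from h import *
plan(-90,-12,18,25)
see("pics/s3.png")
E
```

```text
clock: 5.83
eef_pos: [0.5485, -0.0306, 0.0154]
eef_rot: [-3.094, -0.538, 0.01]
contact_force: [-1.0, 0.3, 0.7]
width: -0.0001
clock 5.83 jig [-125.2  -17.4] z 15.4 yaw 11.3 F [-1.   0.3  0.7] w -0.1 tilt 0.37
axyz [-0.003  0.006 -0.239]
txyz [35.6  1.6 -2.8] az total -0.239
n 1768 size [ 44.2 238.8] c [-109.3   71.5] th 9.73 +end [-129.6  189.7] -end [-89.  -46.8] zmed 0.025
corners [[-151.0, 185.0], [-111.0, -50.0], [-67.0, -42.0], [-108.0, 193.0]]
```

View pics/s3.png

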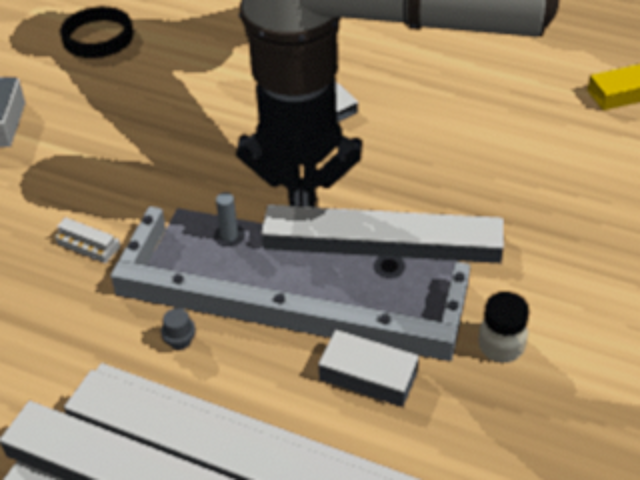

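```bash
python3 -m crank '[{"ax":0,"ay":0,"az":-0.04,"tx":9,"ty":-1,"tz":-2,"gripper":0},{"ax":0,"ay":0,"az":-0.04,"tx":9,"ty":0,"tz":-1,"gripper":0},{"ax":0,"ay":0,"az":-0.04,"tx":9,"ty":0,"tz":0,"gripper":0},{"ax":0,"ay":0,"az":-0.04,"tx":9,"ty":0,"tz":0,"gripper":0}]'
python3 - <<'E'
from h import *
plan(-90,-12,18,25)
see("pics/s4.png")
E
```

```text
clock: 6.22
eef_pos: [0.5803, -0.0154, 0.0169]
eef_rot: [-3.039, -0.787, 0.016]
contact_force: [-0.2, -0.2, 0.4]
width: -0.0001
clock 6.22 jig [-91.5  -7.1] z 16.9 yaw 20.6 F [-0.2 -0.2  0.4] w -0.1 tilt 0.59
axyz [-0.005  0.009 -0.077]
txyz [-0.4  5.1 -1.1] az total -0.077
n 1814 size [ 45.  239.5] c [-94.4  80.2] th 21.97 +end [-139.3  191.5] -end [-49.5 -31.1] zmed 0.025
corners [[-160.0, 183.0], [-71.0, -39.0], [-29.0, -22.0], [-118.0, 200.0]]
```

View pics/s4.png

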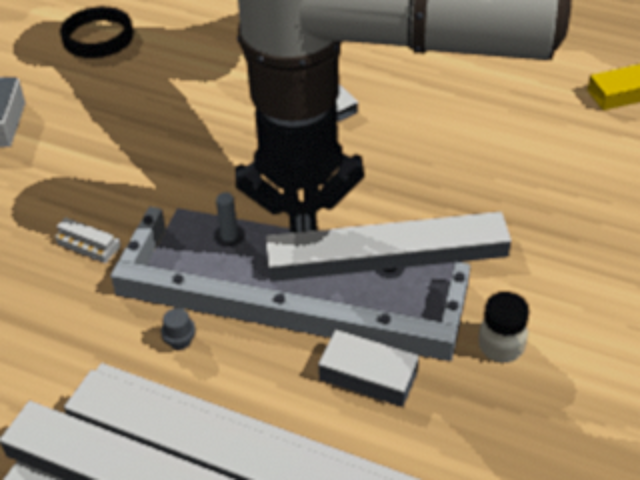

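Condition 1 is met: the angle is 22° and the -y end is at x = -49 mm. Next I go round to the +y end and push along the axis.

```bash
python3 -m crank '[{"ax":0,"ay":0.009,"az":-0.02,"tx":-30,"ty":0,"tz":0,"gripper":0},{"ax":0,"ay":0,"az":0,"tx":-10,"ty":-30,"tz":0,"gripper":0},{"ax":0,"ay":0,"az":0,"tx":0,"ty":-38,"tz":-1,"gripper":0},{"ax":0,"ay":0,"az":0,"tx":0,"ty":-38,"tz":-1,"gripper":0},{"ax":0,"ay":0,"az":0,"tx":0,"ty":-38,"tz":-1,"gripper":0},{"ax":0,"ay":0,"az":0,"tx":0,"ty":-38,"tz":-1,"gripper":0},{"ax":0,"ay":0,"az":0,"tx":0,"ty":-38,"tz":0,"gripper":0},{"ax":0,"ay":0,"az":0,"tx":0,"ty":-18,"tz":0,"gripper":0}]'
python3 - <<'E'
from h import *
plan(-152.4,224,15,22)
E
```

```text
clock: 6.93
eef_pos: [0.4238, 0.1745, 0.0206]
eef_rot: [-3.038, -0.782, -0.011]
contact_force: [0.3, 0.8, -0.5]
width: 0.0001
clock 6.93 jig [-218.5  203.7] z 20.6 yaw 20.5 F [ 0.3  0.8 -0.5] w 0.1 tilt 0.49
axyz [-0.003 -0.008 -0.027]
txyz [69.   4.1  6.2] az total -0.027
```

```bash
python3 -m crank '[{"ax":0,"ay":-0.008,"az":-0.027,"tx":30,"ty":0,"tz":2,"gripper":0},{"ax":0,"ay":0,"az":0,"tx":30,"ty":3,"tz":2,"gripper":0},{"ax":0,"ay":0,"az":0,"tx":8,"ty":0,"tz":2,"gripper":0},{"ax":0,"ay":0,"az":0,"tx":0,"ty":0,"tz":0,"gripper":0}]'
python3 - <<'E'
from h import *
plan(-152.4,224,15,22)
see("pics/s5.png")
E
```

```text
clock: 7.27
eef_pos: [0.4795, 0.2102, 0.0148]
eef_rot: [-3.027, -0.832, 0.004]
contact_force: [-0.0, -0.1, 1.0]
width: 0.0001
clock 7.27 jig [-158.2  230.9] z 14.8 yaw 22.3 F [-0.  -0.1  1. ] w 0.1 tilt 0.22
axyz [-0.003  0.002  0.005]
txyz [ 2.7  8.6 -0.2] az total 0.005
n 1894 size [ 44.  239.1] c [-93.   80.7] th 22.29 +end [-138.5  191.8] -end [-47.4 -30.3] zmed 0.025
corners [[-159.0, 183.0], [-68.0, -38.0], [-27.0, -22.0], [-118.0, 200.0]]
```

View pics/s5.png

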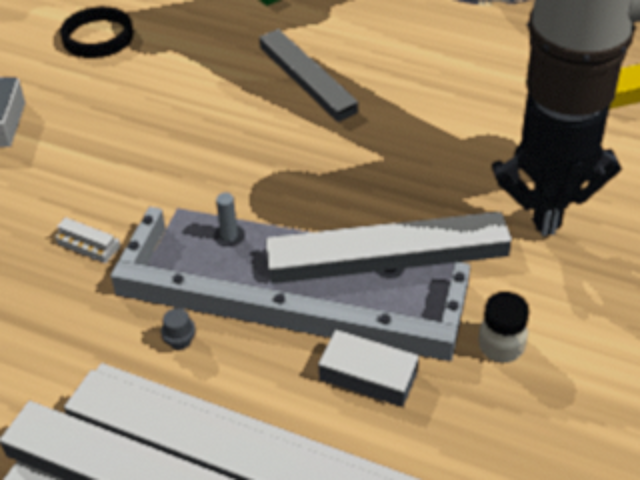

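```bash
python3 -m crank '[{"ax":0,"ay":0,"az":0,"tx":3,"ty":16,"tz":0,"gripper":0},{"ax":0,"ay":0,"az":0,"tx":0,"ty":10,"tz":0,"gripper":0},{"ax":0,"ay":0,"az":0,"tx":0,"ty":10,"tz":0,"gripper":0},{"ax":0,"ay":0,"az":0,"tx":0,"ty":10,"tz":0,"gripper":0},{"ax":0,"ay":0,"az":0,"tx":0,"ty":10,"tz":0,"gripper":0},{"ax":0,"ay":0,"az":0,"tx":0,"ty":10,"tz":0,"gripper":0},{"ax":0,"ay":0,"az":0,"tx":0,"ty":10,"tz":0,"gripper":0}]'
python3 - <<'E'
from h import *
plan(-110,120,15,22)
see("pics/s6.png")
E
```

```text
clock: 7.9
eef_pos: [0.5159, 0.1384, 0.0143]
eef_rot: [-3.029, -0.825, 0.014]
contact_force: [-0.8, 1.4, -0.3]
width: -0.0004
clock 7.9 jig [-132.7  154.5] z 14.3 yaw 22.1 F [-0.8  1.4 -0.3] w -0.4 tilt 0.54
axyz [-0.005  0.008  0.001]
txyz [ 8.  40.5 -1. ] az total 0.001
n 1923 size [ 44.4 238.9] c [-74.   34.4] th 24.43 +end [-123.6  143.7] -end [-24.4 -74.9] zmed 0.0249
corners [[-144.0, 134.0], [-45.0, -84.0], [-4.0, -65.0], [-103.0, 152.0]]
```

View pics/s6.png

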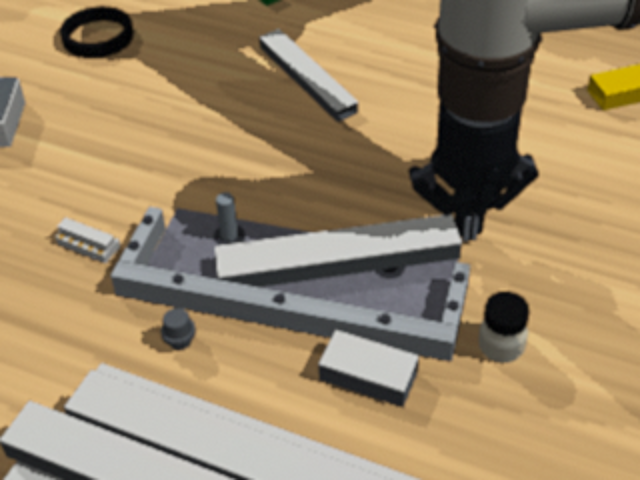

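```bash
python3 -m crank '[{"ax":0,"ay":0.008,"az":0,"tx":1,"ty":8,"tz":0,"gripper":0},{"ax":0,"ay":0,"az":0,"tx":1,"ty":8,"tz":0,"gripper":0},{"ax":0,"ay":0,"az":0,"tx":2,"ty":8,"tz":0,"gripper":0},{"ax":0,"ay":0,"az":0.02,"tx":2,"ty":8,"tz":0,"gripper":0}]'
python3 - <<'E'
from h import *
plan(-110,120,15,22)
see("pics/s7.png")
E
```

```text
clock: 8.28
eef_pos: [0.5392, 0.11, 0.0142]
eef_rot: [-3.036, -0.79, 0.002]
contact_force: [-0.5, 1.1, 0.1]
width: 0.0
clock 8.28 jig [-113.8  123. ] z 14.2 yaw 20.7 F [-0.5  1.1  0.1] w 0.0 tilt 0.28
axyz [-0.005 -0.    -0.022]
txyz [ 2.5  4.2 -0.8] az total -0.022
n 1918 size [ 43.9 237.4] c [-62.1   0.7] th 21.08 +end [-105.3  112.7] -end [ -19.  -111.3] zmed 0.025
corners [[-125.0, 104.0], [-40.0, -118.0], [1.0, -102.0], [-84.0, 119.0]]
```

View pics/s7.png

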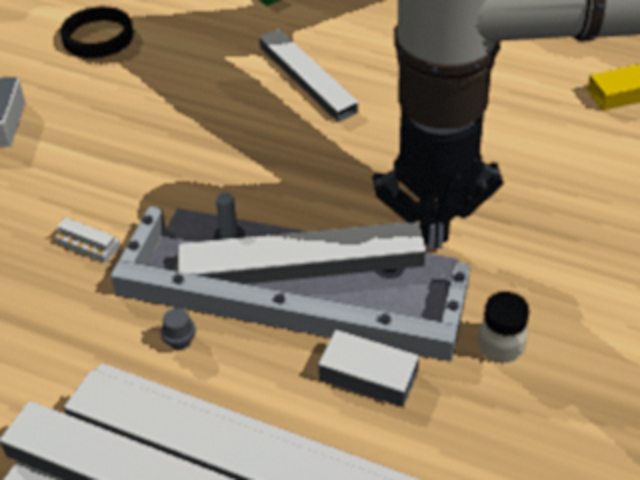

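```bash
python3 -m crank '[{"ax":0,"ay":0,"az":0.01,"tx":2,"ty":8,"tz":0,"gripper":0},{"ax":0,"ay":0,"az":0.01,"tx":2,"ty":7,"tz":0,"gripper":0},{"ax":0,"ay":0,"az":0,"tx":0,"ty":-10,"tz":0,"gripper":0},{"ax":0,"ay":0,"az":0,"tx":0,"ty":-20,"tz":0,"gripper":0},{"ax":0,"ay":0,"az":0,"tx":-35,"ty":-10,"tz":0,"gripper":0},{"ax":0,"ay":0,"az":0,"tx":-35,"ty":0,"tz":0,"gripper":0}]'
python3 - <<'E'
from h import *
plan(-145,75,15,17)
see("pics/s8.png")
E
```

```text
clock: 8.83
eef_pos: [0.4785, 0.103, 0.0138]
eef_rot: [-3.046, -0.748, -0.016]
contact_force: [-1.7, -0.9, 0.0]
width: -0.0
clock 8.83 jig [-174.9  125. ] z 13.8 yaw 19.2 F [-1.7 -0.9  0. ] w -0.0 tilt 0.65
axyz [-0.003 -0.011  0.038]
txyz [11.8 57.  -1.3] az total 0.038
n 1970 size [ 44.7 240.1] c [-57.3 -17.5] th 17.98 +end [-94.3  96.6] -end [ -20.2 -131.6] zmed 0.025
corners [[-116.0, 90.0], [-41.0, -139.0], [1.0, -125.0], [-73.0, 104.0]]
```

View pics/s8.png

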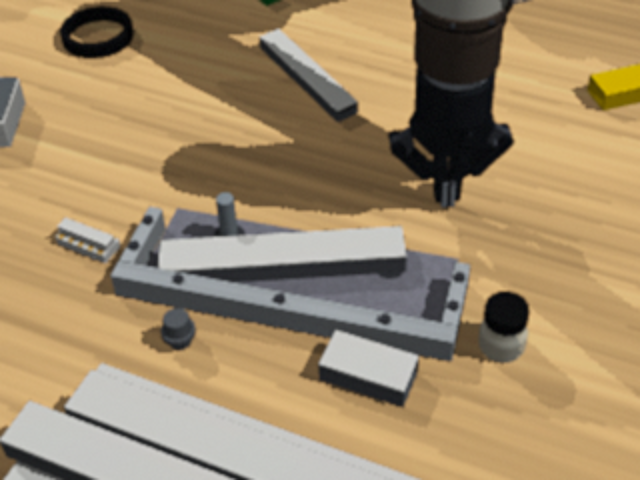

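```bash
python3 -m crank '[{"ax":0,"ay":-0.011,"az":0.03,"tx":4,"ty":28,"tz":0,"gripper":0},{"ax":0,"ay":0,"az":0,"tx":7,"ty":28,"tz":0,"gripper":0},{"ax":0,"ay":0,"az":0,"tx":8,"ty":0,"tz":0,"gripper":0},{"ax":0,"ay":0,"az":0.04,"tx":9,"ty":0,"tz":0,"gripper":0},{"ax":0,"ay":0,"az":0.04,"tx":9,"ty":0,"tz":0,"gripper":0},{"ax":0,"ay":0,"az":0.04,"tx":9,"ty":0,"tz":0,"gripper":0}]'
python3 - <<'E'
from h import *
plan(-55,75,15,0)
see("pics/s9.png")
E
```

```text
clock: 9.38
eef_pos: [0.534, 0.0654, 0.0124]
eef_rot: [3.099, 0.507, -0.028]
contact_force: [-0.7, 0.6, -0.5]
width: -0.0003
clock 9.38 jig [-125.4   79.6] z 12.4 yaw 10.2 F [-0.7  0.6 -0.5] w -0.3 tilt 1.01
axyz [0.    0.018 0.178]
txyz [68.4 17.  -3.8] az total 0.178
n 1970 size [ 44.6 239.6] c [-56.4 -17.4] th 18.47 +end [-94.4  96.4] -end [ -18.4 -131.2] zmed 0.025
corners [[-115.0, 89.0], [-40.0, -138.0], [3.0, -124.0], [-73.0, 103.0]]
```

View pics/s9.png

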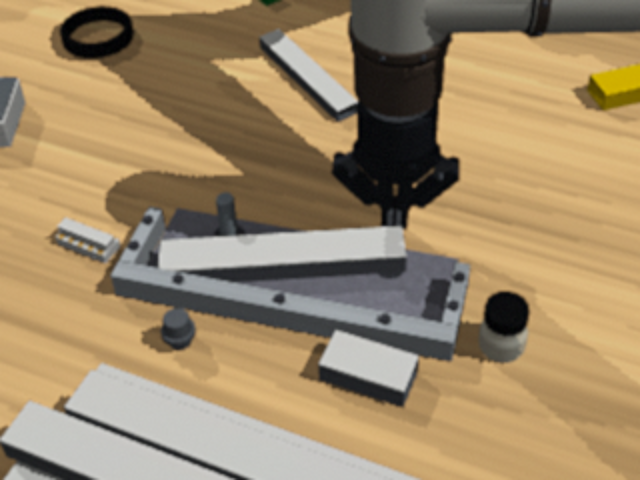

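Contact is just being made. I keep pushing +x.

```bash
python3 -m crank '[{"ax":0,"ay":0.018,"az":0,"tx":9,"ty":2,"tz":-3,"gripper":0},{"ax":0,"ay":0,"az":0,"tx":9,"ty":2,"tz":0,"gripper":0},{"ax":0,"ay":0,"az":0.03,"tx":9,"ty":2,"tz":0,"gripper":0},{"ax":0,"ay":0,"az":0.03,"tx":9,"ty":1,"tz":0,"gripper":0}]'
python3 - <<'E'
from h import *
plan(-52,80,15,0)
see("pics/s10.png")
E
```

```text
clock: 9.77
eef_pos: [0.5727, 0.0715, 0.0152]
eef_rot: [-3.113, -0.413, -0.0]
contact_force: [-0.4, -0.1, 0.2]
width: 0.0002
clock 9.77 jig [-86.3  80. ] z 15.2 yaw 6.7 F [-0.4 -0.1  0.2] w 0.2 tilt 0.07
axyz [-0.001 -0.     0.117]
txyz [34.   4.   0.2] az total 0.117
n 1935 size [ 42.9 239.6] c [-43.5 -20.3] th 7.42 +end [-59.   98.7] -end [ -28.  -139.3] zmed 0.025
corners [[-80.0, 96.0], [-49.0, -142.0], [-7.0, -136.0], [-38.0, 101.0]]
```

View pics/s10.png

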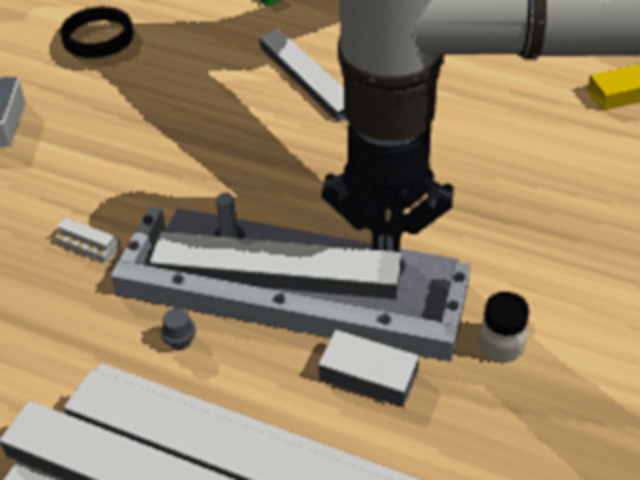

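```bash
python3 -m crank '[{"ax":0,"ay":0,"az":0.06,"tx":-18,"ty":0,"tz":0,"gripper":0},{"ax":0,"ay":0,"az":0.05,"tx":0,"ty":34,"tz":0,"gripper":0},{"ax":0,"ay":0,"az":0,"tx":0,"ty":32,"tz":0,"gripper":0},{"ax":0,"ay":0,"az":0,"tx":10,"ty":0,"tz":0,"gripper":0},{"ax":0,"ay":0,"az":0,"tx":8,"ty":0,"tz":0,"gripper":0},{"ax":0,"ay":0,"az":0,"tx":7,"ty":0,"tz":0,"gripper":0},{"ax":0,"ay":0,"az":0,"tx":7,"ty":0,"tz":0,"gripper":0},{"ax":0,"ay":0,"az":0,"tx":6,"ty":0,"tz":0,"gripper":0}]'
python3 - <<'E'
from h import *
plan(-51,10,15,0)
see("pics/s11.png")
E
```

```text
clock: 10.48
eef_pos: [0.6099, 0.008, 0.0153]
eef_rot: [-3.131, -0.237, -0.004]
contact_force: [-1.7, -0.2, 0.8]
width: -0.0003
clock 10.48 jig [-58.8  11.7] z 15.3 yaw 0.2 F [-1.7 -0.2  0.8] w -0.3 tilt 0.17
axyz [-0.002 -0.002  0.004]
txyz [7.8 1.8 0.3] az total 0.004
n 1984 size [ 44.7 239.8] c [-26.9 -22. ] th 2.2 +end [-31.5  97.9] -end [ -22.3 -141.9] zmed 0.025
corners [[-54.0, 97.0], [-45.0, -143.0], [0.0, -141.0], [-9.0, 99.0]]
```

View pics/s11.png

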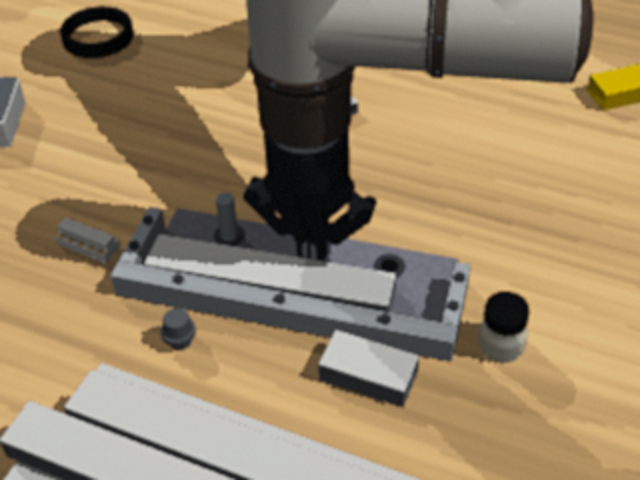

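```bash
python3 -m crank '[{"ax":0,"ay":0,"az":0,"tx":4,"ty":0,"tz":0,"gripper":0},{"ax":0,"ay":0,"az":0,"tx":3,"ty":0,"tz":0,"gripper":0},{"ax":0,"ay":0,"az":0,"tx":2,"ty":0,"tz":0,"gripper":0}]'
python3 - <<'E'
from h import *
plan(-51,10,15,0)
see("pics/s12.png")
E
```

```text
clock: 10.78
eef_pos: [0.6187, 0.0106, 0.0148]
eef_rot: [-3.131, -0.24, 0.003]
contact_force: [-5.9, -1.2, 4.5]
width: 0.0002
clock 10.78 jig [-49.6  13. ] z 14.8 yaw 0.4 F [-5.9 -1.2  4.5] w 0.2 tilt 0.12
axyz [-0.001  0.002  0.006]
txyz [-1.4  3.  -0.2] az total 0.006
n 1696 size [ 39.8 240.6] c [-20.1 -21.8] th 1.17 +end [-22.5  98.2] -end [ -17.6 -141.8] zmed 0.0251
corners [[-42.0, 98.0], [-38.0, -142.0], [2.0, -142.0], [-3.0, 99.0]]
```

Fence contact gives about 6 N. I back off and press the +y end lightly to seat it.

```bash
python3 -m crank '[{"ax":0,"ay":0,"az":0,"tx":-15,"ty":0,"tz":0,"gripper":0},{"ax":0,"ay":0,"az":0,"tx":0,"ty":-32,"tz":0,"gripper":0},{"ax":0,"ay":0,"az":0,"tx":0,"ty":-30,"tz":0,"gripper":0},{"ax":0,"ay":0,"az":0,"tx":6,"ty":0,"tz":0,"gripper":0},{"ax":0,"ay":0,"az":0,"tx":4,"ty":0,"tz":0,"gripper":0}]'
python3 - <<'E'
from h import *
plan(-51,75,15,0)
E
```

```text
clock: 11.25
eef_pos: [0.6069, 0.074, 0.0155]
eef_rot: [-3.129, -0.239, -0.011]
contact_force: [0.2, -0.0, -0.0]
width: -0.0
clock 11.25 jig [-52.1  77.4] z 15.5 yaw 0.3 F [ 0.2 -0.  -0. ] w -0.0 tilt 0.46
axyz [-0.003 -0.008  0.006]
txyz [1.1 2.4 0.5] az total 0.006
```

```bash
python3 -m crank '[{"ax":0,"ay":0,"az":0,"tx":2,"ty":0,"tz":0,"gripper":0},{"ax":0,"ay":0,"az":0,"tx":2,"ty":0,"tz":0,"gripper":0}]'
python3 - <<'E'
from h import *
plan(-51,75,15,0)
see("pics/s13.png")
E
```

```text
clock: 11.42
eef_pos: [0.6093, 0.0745, 0.0152]
eef_rot: [-3.13, -0.239, -0.003]
contact_force: [-8.4, 1.0, 6.2]
width: -0.0001
clock 11.42 jig [-49.7  77.6] z 15.2 yaw 0.3 F [-8.4  1.   6.2] w -0.1 tilt 0.19
axyz [-0.002 -0.002  0.006]
txyz [-1.4  2.6  0.2] az total 0.006
n 1724 size [ 39.4 240. ] c [-20.6 -21.5] th 0.28 +end [-21.2  98.5] -end [ -20.  -141.5] zmed 0.0251
corners [[-41.0, 98.0], [-40.0, -142.0], [-0.0, -141.0], [-1.0, 99.0]]
```

View pics/s13.png

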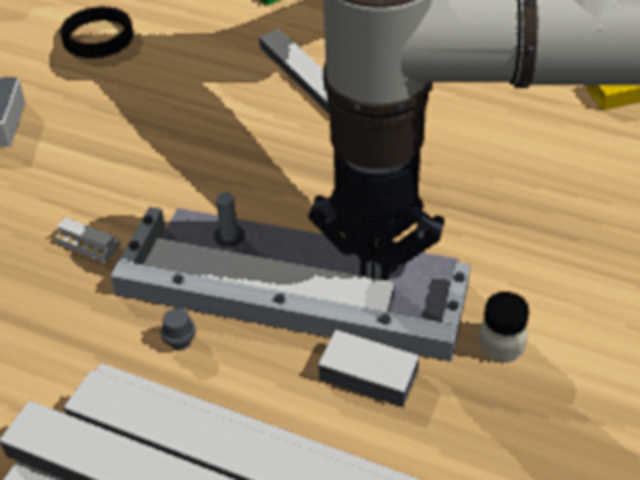

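It is flush: θ is 0.3° and both end centres are at about x = -20 to -21 mm. Now I retreat and make the final check.

```bash
python3 -m crank '[{"ax":0,"ay":0,"az":0,"tx":-15,"ty":0,"tz":0,"gripper":0},{"ax":0,"ay":0,"az":0,"tx":-30,"ty":0,"tz":0,"gripper":0},{"ax":0,"ay":0,"az":0,"tx":-20,"ty":0,"tz":-30,"gripper":0},{"ax":0,"ay":0,"az":0,"tx":0,"ty":-10,"tz":-40,"gripper":0},{"ax":0,"ay":0,"az":0,"tx":-20,"ty":-30,"tz":-20,"gripper":0},{"ax":0,"ay":0,"az":0,"tx":-20,"ty":-36,"tz":0,"gripper":0},{"ax":0,"ay":0,"az":0,"tx":-20,"ty":-36,"tz":0,"gripper":0},{"ax":0,"ay":0,"az":0,"tx":-20,"ty":-36,"tz":0,"gripper":0}]'
python3 -m crank '[{"ax":0,"ay":0,"az":0,"tx":-10,"ty":-38,"tz":0,"gripper":0},{"ax":0,"ay":0,"az":0,"tx":-10,"ty":-38,"tz":0,"gripper":0},{"ax":0,"ay":0,"az":0,"tx":-10,"ty":-38,"tz":0,"gripper":0},{"ax":0,"ay":0,"az":0,"tx":-10,"ty":-30,"tz":0,"gripper":0},{"ax":0,"ay":0,"az":0,"tx":0,"ty":0,"tz":0,"gripper":0},{"ax":0,"ay":0,"az":0,"tx":0,"ty":0,"tz":0,"gripper":0}]'
python3 - <<'E'
from h import *
see("pics/s14.png")
d,W=look(save="pics/l14.png")
d0=load("top0.npz")
J=toJ(W[...,:2].reshape(-1,2)).reshape(480,640,2)
m=(d["depth"]>0)&(W[...,2]>.02)&(W[...,2]<.0285)&(J[...,0]<-1)&(J[...,0]>-70)&(abs(J[...,1])<147)
Q=J[m]; 
for lo,hi in((-135,-95),(50,95)):
    x=Q[(Q[:,1]>lo)&(Q[:,1]<hi)][:,0]; print("x range",np.percentile(x,[1,50,99]).round(1),len(x))
def rect(d,box,lo,hi,nm):
    P,m=trunk(d,box,lo,hi); (c,s,a)=cv2.minAreaRect(P[:,:2].astype(np.float32)*1000); return np.array(c)
for a in [((238,115,285,143),.015,.022,"offcut"),((195,145,228,180),.03,.07,"jar"),((390,135,428,156),.012,.035,"term"),((330,105,350,125),.015,.05,"gland")]:
    print(a[3],(rect(d,*a)-rect(d0,*a)).round(1))
E
```

```text
clock: 12.13
eef_pos: [0.4476, 0.1941, 0.1077]
eef_rot: [-3.127, -0.203, -0.015]
contact_force: [0.5, 1.3, -0.4]
width: -0.0003
clock: 12.63
eef_pos: [0.3871, 0.343, 0.1123]
eef_rot: [-3.115, -0.205, -0.03]
contact_force: [0.0, -0.1, -0.7]
width: 0.0001
n 1819 size [ 40.3 240.2] c [-21.3 -21.8] th 0.02 +end [-21.3  98.2] -end [ -21.2 -141.8] zmed 0.0252
corners [[-41.0, 98.0], [-41.0, -142.0], [-1.0, -142.0], [-1.0, 98.0]]
blob 2121 size [ 51.  259.2] cJ [-16.  -19.6] corners [[-40.0, 110.0], [-43.0, -149.0], [8.0, -149.0], [11.0, 110.0]] long-axis jig yaw -0.61
x range [-39.4 -20.8  -1.2] 310
x range [-39.6 -21.1  -1.7] 356
offcut [0.3 0.1]
jar [0.2 0.5]
term [ 0.4 -0. ]
gland [ 0.4 -0.1]
```

View pics/l14.png

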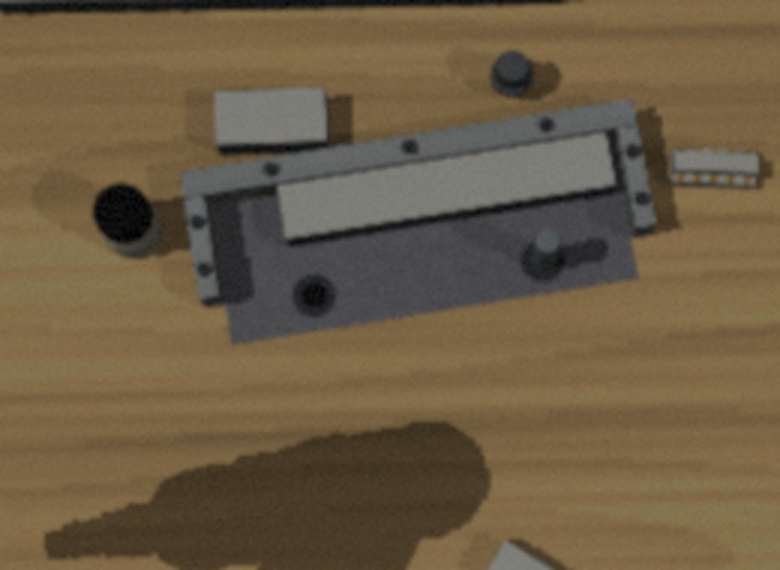

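View pics/s14.png

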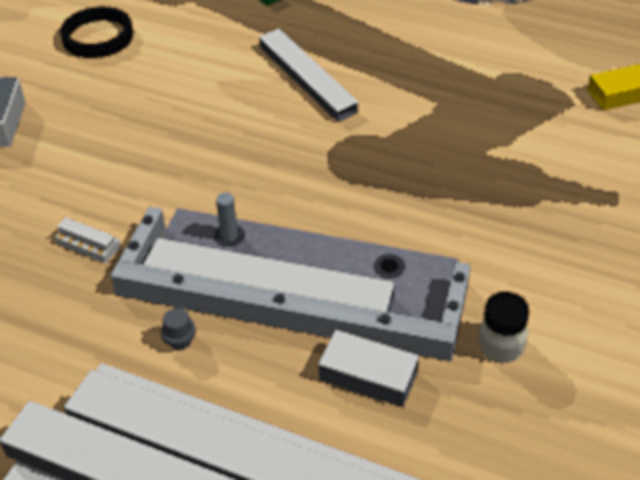

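Both pictures show the trunking flush on the fence, at (445,185) in the top crop and (270,275) in the scene crop. The post and the bystanders are where they were, and the arm is clear.

```bash
python3 -c "
from plant import arm
print(arm.get_obs()['clock']); print(arm.sign_off())"
```

```text
12.7333
the job is handed in; nothing more can be done
None
```

I pushed the trunking into the bay with the closed fingers only and handed the job in at 12.7 s. I slid it to +y clear of the post and angled its -y end in behind the post (22°, that end at about x = -49 mm). I then pushed it along its length to the fence and swung the +y end in.

**Final position:** In the jig frame its centre is at about (-21, -22) mm, its angle is 0.0°, and both end centres are at x ≈ -21 mm. That leaves about 1 mm to the fence. The lid was at z = 25 mm, so it lies flat. The highest wrist force I read was about 10 N, when it was pressed against the fence.

**Bystanders:** The jar, terminal block, offcut and gland had moved by at most 0.5 mm, which is measurement noise. I did not re-measure the screwdriver, tape or junction box, but the arm went nowhere near them at working height.

**Check that disagreed:** The automatic blob fit on the last top view merged the trunking with parts of the jig (51 x 259 mm), so I ignored it. The slices I took from that same view (front and back edges at about -39.5 and -1.5 mm) agree with the scene camera.

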